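# Open the shielded test box to its stop

### The arm

A 6-joint arm with a two-finger parallel gripper is mounted at the origin on the work surface. World frame = base frame: x ahead of the robot, y to its left, z up, the work surface at z = 0. Lengths are in mm, angles in rad, forces in N, time in s.
With the tool pointing down it reaches from about 350 to 725 mm from the base axis. Payload 4.3 kg.
Tool frame: the origin (TCP) lies on the centre line of the jaws, within the pads' length; the fingertips stand 22 mm ahead of it and the grasp point (between the pads) lies 3 mm ahead of it (manip.tcp_to_tips is the distance from the TCP to the fingertips, in mm); z points along the fingers, x is the direction in which the jaws open and shut, and the axes are right-handed (so a half turn about z gives the same grasp; the last joint's range is limited). The gripper opens to 85 mm and grips with 20 to 120 N. Pads are 22 mm wide; open, the fingers measure 114 mm over their backs; the gripper's body (76 mm by 85 mm) begins 54 mm behind the grasp point. The pads swing forward as they close: fully open they stand 13 mm farther back than shut.
Start: joints at [-1.436, 0.377, 0.081, 1.274, 0, 1.46], TCP at [139.367, -557.89, 253.329] pointing down, gripper open.
Joint ranges: [-2.72, 2.72], [-0.84, 1.66], [-1.02, 1.22], [-1.77, 2.12], [-1.37, 1.28], [-3.14, 3.14]. Speed limits (rad/s): [2.57, 2.57, 3.14, 3.14, 3.14, 3.14].

### API

Orientations are given as a unit quaternion [x, y, z, w].
In Python, from station import manip gives the robot as it stands. The module is installed in compiled form; this text tells all that it offers.
- The arm moves only by the tool play_rows, never from a script. Its argument "increments" is a list of rows, each a list of 7 numbers: the shift along the tool's x, y, z in cm, then the turn, a rotation vector about the tool's x, y, z in degrees, then the finger opening in cm, from 0 to 8.54. A call has 1 to 20 rows; each row is the pose to reach, as a shift and turn from the pose commanded when the call began, along the tool's axes at that moment; what a row does not reach only later rows make up. A row lasts 1/10 s, in which the tool goes at most 50 mm and 8.59 degrees, less where a joint would pass 70% of its speed; a pose out of reach is approached as far as the arm can. A call with a gripper value outside its range is refused whole. The fingers move at their own pace and stop on an object; "squeeze" is the grip in N (left out, the last holds). Time passes only in rows, so rows that repeat a pose let the fingers close. It gives the time, the measured TCP pose, the force and the opening at its end, in the units of the state.
- manip.observe(): the state, without advancing time (a new reading comes with each control period).
- manip.snapshot(name): name is "side" or "top"; returns a dict with "frame" (480x640x3 uint8, red, green, blue), "depth" (480x640 float32, mm along the optical axis (not along the pixel's ray), 0 where there is no reading), "fx", "fy", "cx", "cy" (pixels), "k1" (the pictures are not rectified: a ray, as slopes to the right and down, at radius r is drawn at 1 + k1 r^2 times it, then the intrinsics apply), "rvec" (rotation vector, rad) and "tvec" (3), from world to camera coordinates, as OpenCV has them. Camera axes: x right, y down, z forward; pixel columns grow to the right and rows downward; lengths in mm; the calibration is good to about 2 mm. A picture is of the moment at which its call begins.
- manip.job_done(): hands the job in, once; it reports no verdict.
Trained networks look in the newest picture that a camera, given by its name, has taken for a name from the list of things; names that differ only in an ending like _2 or _b are one class to them, and where a whole thing is asked for, a point or a joint stands for the part that bears it (a point fixed in the world has none). Each returns a list of dicts, best first, with "score" (0 to 1); they miss things now and then, are a little off and sometimes report something else, mostly with a low value. They report only what shows in the picture. A call takes as long as a camera call.
- manip.recognise(query, camera): "point" ([row, column] in pixels, amid what is visible of it).
The state is a dict: "clock": time; "joint_positions": joint angles; "dq": joint speeds; "effort": joint torques, N m; "eef_pos": TCP position; "ee_rot": TCP orientation; "contact_force": force on the tool from outside, world axes, zero at the start; "torque": the same for the moment, N m; "finger_gap": finger opening in mm.
Only numpy, scipy, OpenCV 4.12 (cv2) and the standard library are available. Lean on these libraries where they do the work, as an engineer would, in place of code of your own. Each camera call takes 0.05 s, during which the arm holds its last target.

### The job

Open the shielded test box so that it is ready for probing: draw the bolt on its side fully back, then raise the lid by its bail handle and swing it gently over until it presses firmly, but is not forced, against the rubber stop behind the box. Let go so that the lid stays resting on the stop, and leave the other things on the table as they are.

Things in the scene. Friction and masses are not known exactly. Their poses are not given: they have to be found in the camera images.
- case: grey metal test box fixed to the table: 120 mm (x) by 200 mm (y), 90 mm high without its lid, on a 150 x 230 x 4 mm foot plate. Origin: centre of its underside, on the table. Its front faces its own -x (roughly to the robot); the lid is hinged along the rear (+x) top edge; the bolt is on the -y side
- lid (a joint): lid angle in rad: 0 shut, 1.57 upright, growing up and over to the rear. A plate 112 deep, 198 wide, 8 mm thick, about 0.4 kg, its top 98 mm above the table when shut. Stiff, damped hinge (friction 0.25 N m): low down it sinks slowly if let go, past upright it stays. A bolt that is home blocks it. It meets the stop between about 1.7 and 2.1 rad, differently each time: to be felt
- lid_hinge (a point): point on the lid's hinge axis, mid-width, 60 mm behind the box's centre, 90 mm above the table; it does not move. The axis runs along the box's y
- lid_bar (a point): centre of the grip bar of the lid's bail handle: round steel, 10 mm thick, 100 mm long along the box's y, 165 mm from the hinge axis and 40 mm clear of the plate's front edge. Shut, it is 94 mm above the table, level with the plate, nothing below it. Moves with the lid. Being round it turns in the grip, so a gripper can point down all the way
- bolt (a joint): position of the bolt in m: 0 home over the lid's edge, growing as it is drawn away from the lid (to the box's own -y), 0.030 fully back against its end. Starts at 0 to 0.006; about 4 N of friction; stays where it is left; the lid is free from about 0.018
- bolt_knob (a point): grip point on the bolt's upright round steel pin, 14 mm thick, which rises 38 mm from the flat bolt (bolt top 107.5 mm, pin top 145.5 mm above the table). The point is on the pin's axis, 129.5 mm above the table; 35 mm ahead of the box's centre and 139 mm to its -y side at bolt position 0. Moves with the bolt
- stop: aluminium post, 30 mm wide, 185 mm high, fixed 110 mm behind the hinge; origin at its foot. Through it, 175 mm up, a set screw holds an 18 mm rubber pad towards the lid, reaching out differently each time (by up to 39 mm, not measured). The pad gives 1 mm per 4 N, at most 12 mm; 4 to 25 N on it is right. 6 N at the bar, square to the lid, puts about 10 N on the pad
- positioner: black micropositioner with a 70 x 50 mm base, 78 mm tall, thumb knobs and a thin probe arm; origin under its base. Leave it alone
- solvent: small amber bottle, 48 mm across, 100 mm tall; origin under its base. Leave it alone
- carrier: flat white round wafer carrier, 78 mm across, 18 mm tall; origin under its base. Leave it alone
- chip_box: flat dark square chip box, 50 x 50 x 16 mm; origin under its base. Leave it alone
- driver: screwdriver lying on the table, 150 mm long along its x; origin underneath it. Leave it alone
- objective: dark steel microscope objective standing on end, 32 mm across, 48 mm tall; origin under its base. Leave it alone

How it is judged (in metres and radians):
On the way, in this order (a step that is already met when the one before it is completed fails the run):
1. the bolt is drawn fully back (at least 26 of its 30 mm) (value of joint bolt above 0.026 m), for 0.1 s.
2. the lid is raised beyond 0.6 rad (value of joint lid above 0.6 rad), for 0.1 s.
3. the lid presses the rubber stop with more than 4 N (contact force between lid and stop above 4 N), for 0.2 s.
At the end, for the whole second after the job is handed in: the lid is over past upright (more than 1.65 rad), at rest (under 0.05 rad/s) and touching its rubber stop (more than 0.3 N), the bolt still drawn back at least 26 mm, nothing held (value of joint lid above 1.65 rad and contact force between lid and stop above 0.3 N and value of joint bolt above 0.026 m and velocity of joint lid between -0.05 and 0.05 rad/s).
It fails at once if the lid is forced against the stop with more than 25 N (contact force between lid and stop above 25 N).
It fails at once if the lid is flung, faster than 2 rad/s (velocity of joint lid above 2 rad/s or velocity of joint lid below -2 rad/s).
It fails at once if a bystander is moved by more than 15 mm (distance of any of positioner, solvent, carrier, chip_box, driver, objective from where it was at the start of the episode above 0.015 m).
It also fails if it takes over 72 s, if anything falls off the work surface, if the arm or the gripper's body presses on something with over 40 N, if the wrist force passes 120 N, or if a joint passes its speed limit or range.

## Working session

There is one attempt and no reset: what is moved stays moved. The work goes in short steps, Python scripts to look and compute and a tool call to move; the robot and the scene stay as the last step left them, time stands still between calls to the robot, and variables do not carry over. Pictures are saved under pics/ and viewed, and the job is handed in when it is done.

Besides the shell and the picture viewer there is one more tool, called after "Request:" as name(argument=value, ...) on one line, values as JSON. play_rows: Moves the arm, as the interface text tells. Its arguments: {"type":"object","properties":{"increments":{"type":"array"},"squeeze":{"type":"number"}},"required":["increments"]}

```bash
mkdir -p pics; cat > h.py <<'E'
import numpy as np, cv2
from scipy.spatial.transform import Rotation as R
from station import manip
def snap(cam,name=None):
    s=manip.snapshot(cam)
    if name: cv2.imwrite(f'pics/{name}.png',s['frame'][:,:,::-1])
    return s
def px2w(s,r,c,depth=None,z=None):
    K=np.array([[s['fx'],0,s['cx']],[0,s['fy'],s['cy']],[0,0,1.]])
    u=cv2.undistortPoints(np.array([[[c,r]]],float),K,np.array([s['k1'],0,0,0,0.]))[0,0]
    Rm=cv2.Rodrigues(np.array(s['rvec'],float))[0]; t=np.array(s['tvec'],float).ravel()
    d=Rm.T@np.array([u[0],u[1],1.]); o=-Rm.T@t
    if z is not None: return o+d*(z-o[2])/d[2]
    if depth is None: depth=s['depth'][int(round(r)),int(round(c))]
    return o+d*depth
def w2px(s,p):
    K=np.array([[s['fx'],0,s['cx']],[0,s['fy'],s['cy']],[0,0,1.]])
    return cv2.projectPoints(np.array([p],float),np.array(s['rvec'],float),np.array(s['tvec'],float),K,np.array([s['k1'],0,0,0,0.]))[0][0,0]
E
python3 - <<'E'
from h import *
for cam in('top','side'):
    s=snap(cam,cam+'0')
    print(cam,[s[k] for k in('fx','fy','cx','cy','k1','rvec','tvec')])
    for q in('case','lid','lid_bar','bolt','bolt_knob','stop','positioner','solvent','carrier','chip_box','driver','objective'):
        for d in manip.recognise(q,cam)[:2]:
            r,c=d['point']; print(q,round(d['score'],2),np.round([r,c]),np.round(px2w(s,r,c)))
print(manip.observe(), manip.tcp_to_tips)
E
```

```text
top [569.7392311524627, 569.7392311524627, 314.3235682832984, 237.97276745390997, -0.05990205783591216, array([ 2.1862753 , -2.15200959,  0.12932389]), array([ -26.62282758,  583.08657062, 1220.44004244])]
case 0.84 [243. 344.] [567. -80.  98.]
lid 0.82 [245. 341.] [562. -73.  97.]
lid 0.15 [263. 405.] [ 527. -205.  110.]
lid_bar 0.92 [242. 340.] [568. -71.  95.]
bolt 0.8 [258. 402.] [ 537. -198.  109.]
stop 0.7 [162. 349.] [719. -82. 180.]
positioner 0.73 [221. 228.] [614. 170.  57.]
solvent 0.61 [207. 272.] [641.  73.  89.]
solvent 0.46 [263. 403.] [ 526. -199.  110.]
carrier 0.62 [273. 266.] [505.  88.  18.]
chip_box 0.65 [222. 420.] [ 626. -255.   16.]
driver 0.75 [260. 492.] [ 542. -413.   24.]
objective 0.75 [259. 458.] [ 541. -331.   47.]
objective 0.36 [272. 266.] [509.  89.  15.]
side [455.28509529216075, 455.28509529216075, 308.9701205049001, 240.1285277995703, -0.06355356676272875, array([ 2.16900984, -0.11991923,  0.08832544]), array([-565.7090998 ,  115.97841111,  894.58732038])]
case 0.6 [290. 318.] [ 567. -143.   96.]
case 0.29 [232. 341.] [647.  70.  73.]
lid 0.88 [27
[... 594 characters left out ...]
   42.]
{'clock': 1.3, 'joint_positions': array([-1.43631095e+00,  3.77286536e-01,  8.10127692e-02,  1.27440084e+00,
       -3.50021566e-07,  1.46049029e+00]), 'dq': array([-0.00218959,  0.00079765,  0.00132747, -0.00059745,  0.00023356,
       -0.00031958]), 'effort': array([ 2.04106880e-05, -4.63519514e+01,  2.70155060e+01,  2.64704622e-04,
        8.54741438e-05,  4.79610538e-07]), 'eef_pos': array([ 139.36133166, -557.89728608,  253.34201721]), 'ee_rot': array([ 7.88147814e-01, -6.15486002e-01,  4.34289265e-05,  4.26359011e-05]), 'contact_force': array([ 0.81470972,  0.05854152, -0.07026931]), 'torque': array([-0.00322362, -0.0106511 , -0.04375305]), 'finger_gap': 85.44699830276907} 22.0
```

View pics/top0.png

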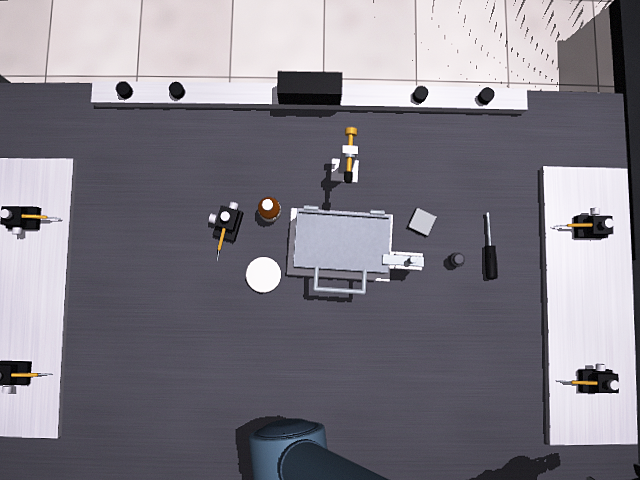

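View pics/side0.png

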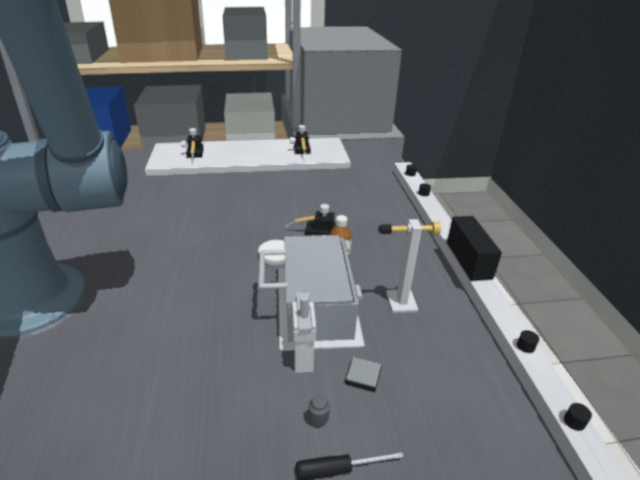

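The top view shows the lid around (240,343), the handle bar at about (291,340), the bolt at (262,405) with its pin near (262,407), and the stop post near (165,349). The side view shows the pin at about (300,304). Next I'll fit the case pose from the depth.

```bash
python3 - <<'E'
from h import *
s=snap('top')
im=s['frame'][:,:,::-1]
cv2.imwrite('pics/topz.png',cv2.resize(im[110:310,270:450],None,fx=4,fy=3,interpolation=cv2.INTER_CUBIC))
rr,cc=np.mgrid[110:310,270:450]
P=np.array([px2w(s,r,c) for r,c in zip(rr.ravel(),cc.ravel())])
cl=np.c_[rr.ravel(),cc.ravel()]
m=(P[:,2]>90)&(P[:,2]<104)
M=np.zeros((480,640),np.uint8); M[cl[m,0],cl[m,1]]=255
M=cv2.morphologyEx(M,cv2.MORPH_OPEN,np.ones((9,9)))
sel=m&(M[cl[:,0],cl[:,1]]>0)
q=P[sel]; print('lid z',q[:,2].mean(), cv2.minAreaRect(q[:,:2].astype(np.float32)))
# handle pts
sel2=m&(cl[:,0]>286)&(cl[:,0]<296)
h=P[sel2]; print('handle',len(h),h.mean(0)); print(np.round(h[:,:2].min(0)),np.round(h[:,:2].max(0)))
pf=np.polyfit(h[:,1],h[:,0],1);print(pf)
k=(P[:,2]>128)&(P[:,0]<600); print('knob',k.sum(),P[k].mean(0),cl[k].mean(0))
b=(P[:,2]>103)&(P[:,2]<115)&(P[:,0]<600); print('bolt',cv2.minAreaRect(P[b][:,:2].astype(np.float32)),P[b].mean(0))
st=(P[:,2]>150)&(P[:,0]>640); print('stop',st.sum(),P[st][:,:].min(0),P[st].max(0))
s2=snap('side')
for r in range(285,345,4): print(r,np.round(px2w(s2,r,304)),end=' ')
cv2.imwrite('pics/sidez.png',cv2.resize(s2['frame'][200:380,240:440,::-1],None,fx=3.2,fy=3.2,interpolation=cv2.INTER_CUBIC))
E
```

```text
lid z 97.7100320440968 ((568.8856201171875, -74.88247680664062), (198.5543975830078, 112.23270416259766), 87.35674285888672)
handle 256 [469.9174546  -73.23696499  97.75764639]
[ 463. -124.] [476. -16.]
[3.02822818e-02 4.72135237e+02]
knob 183 [468.10831275 -60.04152517 986.06068617] [222.84153005 373.89617486]
bolt ((527.9278564453125, -108.671630859375), (267.2279968261719, 125.75228118896484), 84.64969635009766) [ 534.03716299 -190.04068248  106.98460218]
stop 512 [676.25716578 -97.99062934 150.44479912] [788.4510337  -68.48809688 193.15813626]
285 [ 544. -127.   97.] 289 [ 543. -138.   98.] 293 [ 540. -158.  106.] 297 [ 534. -210.  144.] 301 [ 533. -221.  145.] 305 [ 533. -221.  137.] 309 [ 533. -221.  128.] 313 [ 534. -219.  118.] 317 [ 533. -221.  111.] 321 [ 533. -225.  107.] 325 [ 532. -235.  108.] 329 [ 531. -239.  104.] 333 [ 532. -238.   94.] 337 [ 532. -238.   85.] 341 [ 532. -236.   74.]
```

```bash
sleep 0
```

```text
(no output)
```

View pics/topz.png

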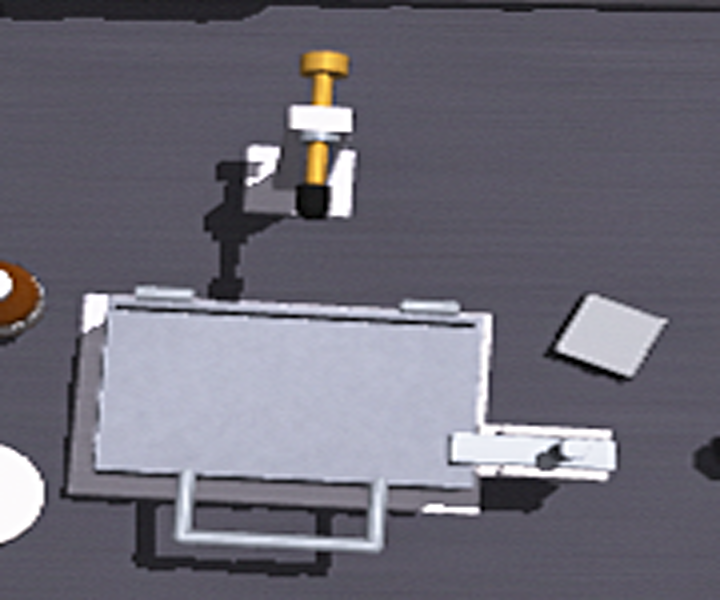

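View pics/sidez.png

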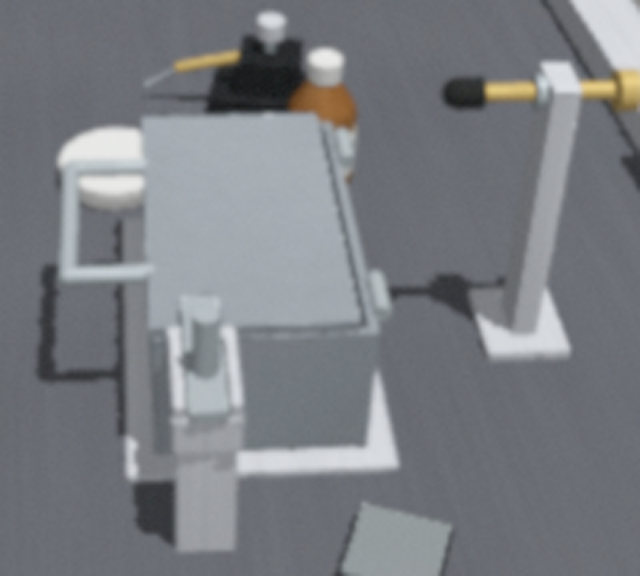

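```bash
python3 - <<'E'
from h import *
s=snap('top'); s2=snap('side')
def overlay(s,xc,yc,yaw,b,roi,f,name):
    im=cv2.resize(s['frame'][:,:,::-1],None,fx=f,fy=f,interpolation=cv2.INTER_CUBIC)
    c,n=np.cos(yaw),np.sin(yaw)
    W=lambda p:(xc+c*p[0]-n*p[1],yc+n*p[0]+c*p[1],p[2])
    def L(ps,col):
        q=[tuple(np.int32((w2px(s,W(p))+.5)*f)) for p in ps]
        for a,d in zip(q,q[1:]): cv2.line(im,tuple(map(int,a)),tuple(map(int,d)),col,1)
    L([(-60,-99,98),(52,-99,98),(52,99,98),(-60,99,98),(-60,-99,98)],(0,0,255))
    L([(-105,-50,94),(-105,50,94)],(0,255,0))
    L([(-35+7*np.cos(t),-139-b+7*np.sin(t),145.5) for t in np.linspace(0,6.3,20)],(255,0,0))
    L([(-35,-139-b,145.5),(-35,-139-b,107.5)],(0,255,255))
    L([(60,-99,90),(60,99,90)],(255,0,255))
    L([(-75,-115,4),(75,-115,4),(75,115,4),(-75,115,4),(-75,-115,4)],(255,255,0))
    r0,r1,c0,c1=roi
    cv2.imwrite(f'pics/{name}.png',im[int(r0*f):int(r1*f),int(c0*f):int(c1*f)])
overlay(s,573,-75,np.radians(-2.4),2,(150,310,270,450),4,'ov_top')
overlay(s2,573,-75,np.radians(-2.4),2,(210,380,230,430),4,'ov_side')
E
```

```text
(no output)
```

View pics/ov_top.png

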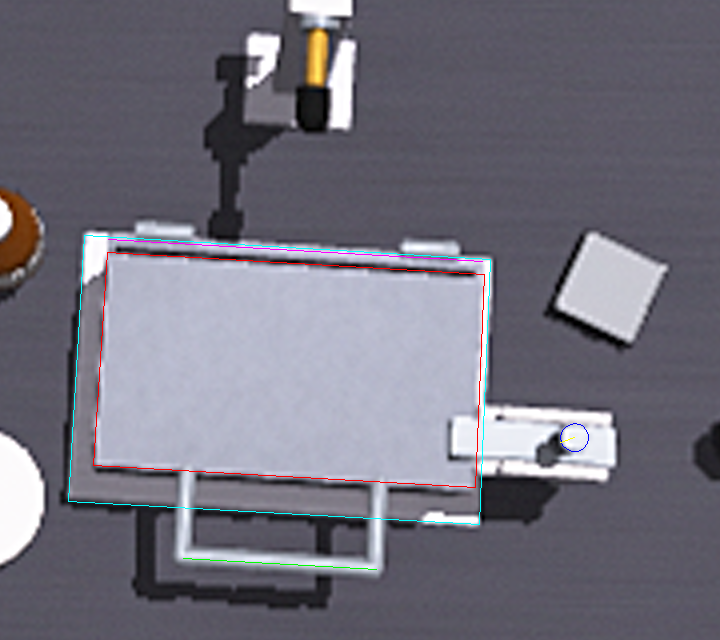

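View pics/ov_side.png

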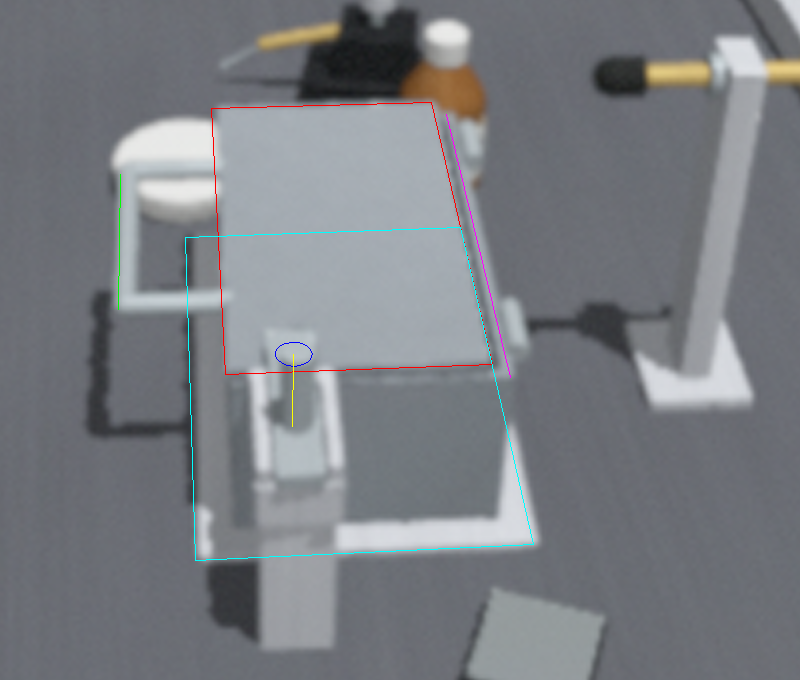

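```bash
cat >> h.py <<'E'
XC,YC,YAW=574.,-73.5,np.radians(-2.4)
def W(p):
    c,n=np.cos(YAW),np.sin(YAW); return np.array([XC+c*p[0]-n*p[1],YC+n*p[0]+c*p[1],p[2]])
def down(ang):  # tool down, tool x at world angle ang (deg)
    a=np.radians(ang); x=np.array([np.cos(a),np.sin(a),0]); z=np.array([0,0,-1.]); return R.from_matrix(np.c_[x,np.cross(z,x),z])
def rel(p,ang=None,rot=None,o=None):
    o=o or manip.observe(); R0=R.from_quat(o['ee_rot']); d=R0.inv().apply(np.array(p)-o['eef_pos'])/10
    Rt=rot if rot is not None else (down(ang) if ang is not None else R0)
    return np.round(d,2),np.round((R0.inv()*Rt).as_rotvec(degrees=True),2)
def st():
    o=manip.observe(); print(round(o['clock'],2),np.round(o['eef_pos'],1),np.round(R.from_quat(o['ee_rot']).as_matrix()[:,[0,2]].T,3).tolist(),'F',np.round(o['contact_force'],2),'T',np.round(o['torque'],2),'gap',round(o['finger_gap'],1),'q',np.round(o['joint_positions'],2))
E
python3 - <<'E'
from h import *
print(W((-35,-141,0)))
p=W((-35,-141,200)); print(rel(p,-92.4)); st()
E
```

```text
[ 533.12623377 -212.91067116    0.        ]
(array([-23.93, -46.56,   5.33]), array([ 0.  , -0.  , 16.42]))
1.5 [ 139.4 -557.9  253.3] [[0.242, -0.97, 0.0], [0.0, -0.0, -1.0]] F [-0.83  0.11  0.2 ] T [ 0.01 -0.02  0.01] gap 85.3 q [-1.44  0.38  0.08  1.27 -0.    1.46]
```

Request:
play_rows(increments=[[-4,-7.8,0.9,0,0,3,7],[-8,-15.5,1.8,0,0,6,7],[-12,-23.3,2.7,0,0,8,7],[-16,-31,3.5,0,0,11,7],[-20,-38.8,4.4,0,0,14,7],[-23.9,-46.6,5.3,0,0,16.4,7],[-23.9,-46.6,5.3,0,0,16.4,7],[-23.9,-46.6,5.3,0,0,16.4,7],[-23.9,-46.6,5.3,0,0,16.4,7],[-23.9,-46.6,5.3,0,0,16.4,7],[-23.9,-46.6,5.3,0,0,16.4,7],[-23.9,-46.6,5.3,0,0,16.4,7],[-23.9,-46.6,5.3,0,0,16.4,7],[-23.9,-46.6,5.3,0,0,16.4,7]], squeeze=40)

```text
clock: 2.9
eef_pos: [532.9, -213.8, 200.4]
ee_rot: [-0.692, 0.722, -0.0, -0.0]
contact_force: [0.1, -0.2, -1.2]
finger_gap: 69.9
```

```bash
python3 - <<'E'
from h import *
st(); print(rel(W((-35,-141,135)),-92.4))
s=snap('side','side1')
cv2.imwrite('pics/side1z.png',cv2.resize(s['frame'][180:360,220:420,::-1],None,fx=3,fy=3))
E
```

```text
2.9 [ 532.9 -213.8  200.4] [[-0.042, -0.999, 0.0], [-0.0, -0.0, -1.0]] F [ 0.1  -0.19 -1.19] T [-0.01  0.02 -0.01] gap 69.9 q [-0.49  0.39 -0.03  1.15 -0.    2.69]
(array([-0.09, -0.02,  6.54]), array([ 0.02, -0.02, -0.04]))
```

View pics/side1z.png

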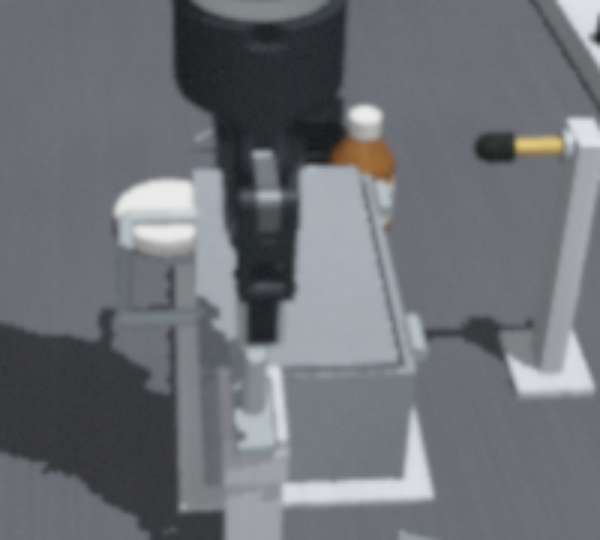

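The gripper sits over the pin: fingers at about (262,300) in the crop, pin at (258,385). I'll descend and close.

Request:
play_rows(increments=[[-0.1,0,2,0,0,0,7],[-0.1,0,4,0,0,0,6],[-0.1,0,6,0,0,0,5],[-0.1,0,6.4,0,0,0,4],[-0.1,0,6.4,0,0,0,2.5],[-0.1,0,6.4,0,0,0,0.5],[-0.1,0,6.4,0,0,0,0.5],[-0.1,0,6.4,0,0,0,0.5],[-0.1,0,6.4,0,0,0,0.5]], squeeze=40)

```text
clock: 3.85
eef_pos: [533.8, -212.9, 137.4]
ee_rot: [-0.692, 0.722, -0.001, -0.0]
contact_force: [-3.6, -1.8, 4.3]
finger_gap: 12.7
```

```bash
python3 - <<'E'
from h import *
st()
s=snap('side')
cv2.imwrite('pics/side2z.png',cv2.resize(s['frame'][180:360,220:420,::-1],None,fx=3,fy=3))
E
```

```text
3.85 [ 533.8 -212.9  137.4] [[-0.042, -0.999, 0.002], [0.001, -0.002, -1.0]] F [-3.57 -1.77  4.33] T [-0.44  0.65 -0.05] gap 12.7 q [-0.49  0.43 -0.14  0.99 -0.    2.69]
```

View pics/side2z.png

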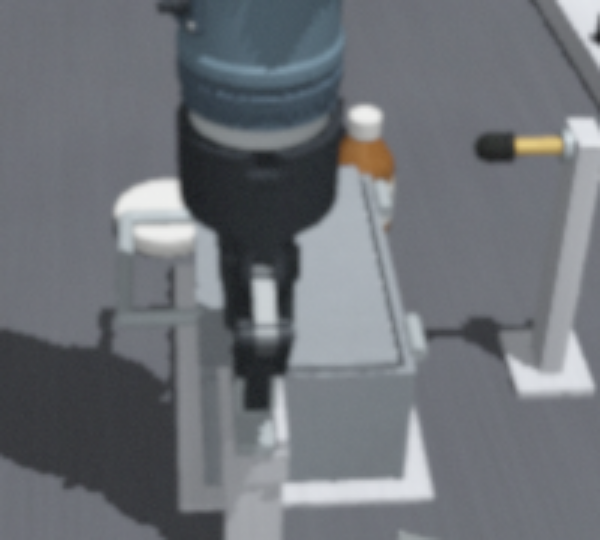

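The gap of 12.7 mm means the pin is gripped. I'll draw the bolt.

Request:
play_rows(increments=[[0.3,0,0,0,0,0,0.5],[0.7,0,0,0,0,0,0.5],[1.1,0,0,0,0,0,0.5],[1.5,0,0,0,0,0,0.5],[1.9,0,0,0,0,0,0.5],[2.2,0,0,0,0,0,0.5],[2.4,0,0,0,0,0,0.5],[2.4,0,0,0,0,0,0.5]])

```text
clock: 4.7
eef_pos: [532.6, -234.8, 137.3]
ee_rot: [-0.693, 0.721, 0.001, 0.001]
contact_force: [-3.4, 3.1, 8.4]
finger_gap: 12.9
```

Request:
play_rows(increments=[[0.2,0,0,0,0,0,0.5],[0.4,0,0,0,0,0,0.5],[0.4,0,0,0,0,0,0.5]])

```text
clock: 5.0
eef_pos: [532.4, -238.6, 137.3]
ee_rot: [-0.693, 0.721, 0.001, 0.001]
contact_force: [-3.7, 3.7, 8.0]
finger_gap: 12.9
```

Request:
play_rows(increments=[[0.15,0,0,0,0,0,0.5],[0.3,0,0,0,0,0,0.5],[0.3,0,0,0,0,0,0.5]])

```text
clock: 5.3
eef_pos: [532.3, -240.7, 137.3]
ee_rot: [-0.693, 0.721, 0.001, 0.002]
contact_force: [-3.7, 5.6, 9.1]
finger_gap: 12.7
```

Request:
play_rows(increments=[[0.15,0,0,0,0,0,0.5],[0.3,0,0,0,0,0,0.5],[0.3,0,0,0,0,0,0.5]])

```text
clock: 5.6
eef_pos: [532.3, -240.9, 137.3]
ee_rot: [-0.693, 0.721, 0.003, 0.004]
contact_force: [-3.3, 12.7, 11.7]
finger_gap: 12.5
```

Request:
play_rows(increments=[[-0.3,0,0,0,0,0,0.5],[-0.3,0,0,0,0,0,3.5],[-0.3,0,0,0,0,0,3.5],[-0.3,0,0,0,0,0,3.5],[-0.3,0,0,0,0,0,3.5],[-0.3,0,-3,0,0,0,3.5],[-0.3,0,-7,0,0,0,3.5],[-0.3,0,-9,0,0,0,3.5],[-0.3,0,-9,0,0,0,3.5]])

```text
clock: 6.5
eef_pos: [534.4, -244.4, 230.0]
ee_rot: [-0.692, 0.722, -0.003, 0.001]
contact_force: [-0.5, -0.1, 0.9]
finger_gap: 35.2
```

```bash
python3 - <<'E'
from h import *
st()
s=snap('side','side3')
cv2.imwrite('pics/side3z.png',cv2.resize(s['frame'][180:360,220:420,::-1],None,fx=3,fy=3))
s=snap('top','top3')
cv2.imwrite('pics/top3z.png',cv2.resize(s['frame'][180:310,270:450,::-1],None,fx=4,fy=4))
p=W((-105,0,97+80)); print(p,rel(p,-2.4))
E
```

```text
6.5 [ 534.4 -244.4  230. ] [[-0.042, -0.999, 0.003], [0.006, -0.004, -1.0]] F [-0.5  -0.1   0.89] T [-0.02 -0.04 -0.05] gap 35.2 q [-0.54  0.4   0.06  1.22  0.    2.65]
[469.09210284 -69.10305636 177.        ] (array([-17.14,   7.06,   4.9 ]), array([-1.000e-02, -4.000e-02, -8.998e+01]))
```

View pics/side3z.png

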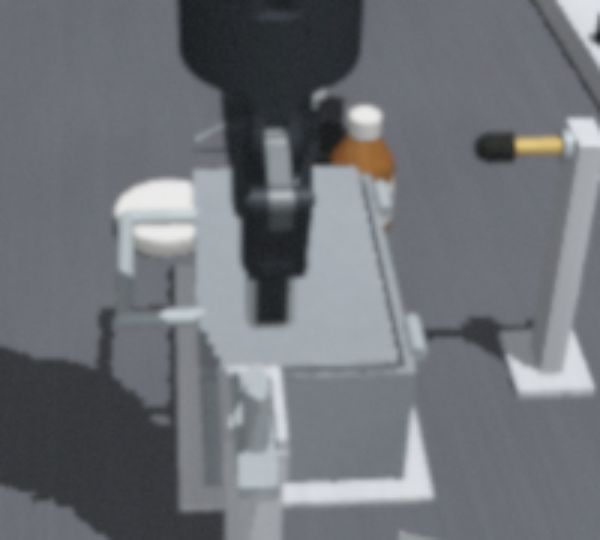

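View pics/top3z.png

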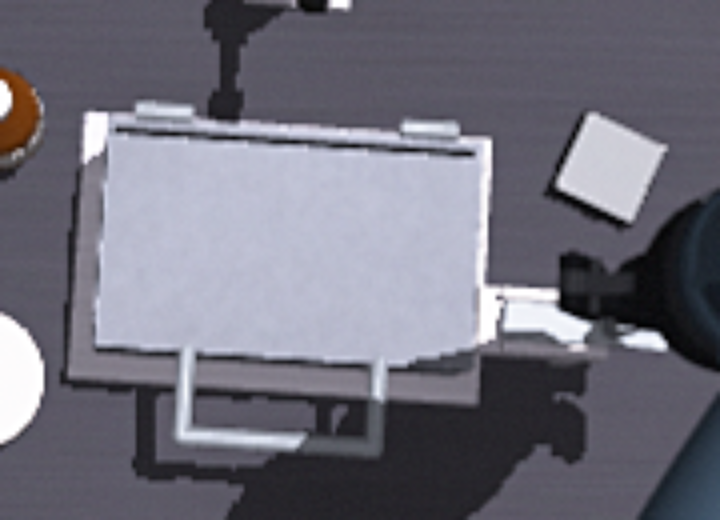

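The bolt's inner end has moved from about 452 to 500 px in the crop, clear of the lid edge at 478, and I felt the end stop. Next I'll go above the bar with a 36 mm opening.

Request:
play_rows(increments=[[-2,0.8,0,0,0,-8,3.6],[-5,2,0,0,0,-16,3.6],[-9,3.6,1,0,0,-24,3.6],[-13,5.2,2,0,0,-32,3.6],[-17,7.1,3,0,0,-40,3.6],[-17.1,7.1,3.5,0,0,-48,3.6],[-17.1,7.1,4,0,0,-56,3.6],[-17.1,7.1,4,0,0,-64,3.6],[-17.1,7.1,4,0,0,-72,3.6],[-17.1,7.1,4,0,0,-80,3.6],[-17.1,7.1,4,0,0,-88,3.6],[-17.1,7.1,4,0,0,-90,3.6],[-17.1,7.1,4,0,0,-90,3.6]], squeeze=30)

```text
clock: 7.9
eef_pos: [467.1, -68.9, 184.4]
ee_rot: [1.0, -0.021, -0.002, -0.0]
contact_force: [-0.5, -0.1, 0.8]
finger_gap: 36.0
```

```bash
python3 - <<'E'
from h import *
st()
s=snap('side','side4')
cv2.imwrite('pics/side4z.png',cv2.resize(s['frame'][180:360,220:420,::-1],None,fx=3,fy=3))
p=W((-105,0,97)); print(p,rel(p,-2.4))
E
```

```text
7.9 [467.1 -68.9 184.4] [[0.999, -0.042, -0.003], [-0.003, 0.001, -1.0]] F [-0.49 -0.11  0.81] T [-0.03  0.02 -0.01] gap 36.0 q [-0.28  0.21 -0.33  1.03 -0.    1.33]
[469.09210284 -69.10305636  97.        ] (array([0.21, 0.01, 8.77]), array([-0.04,  0.17, -0.03]))
```

View pics/side4z.png

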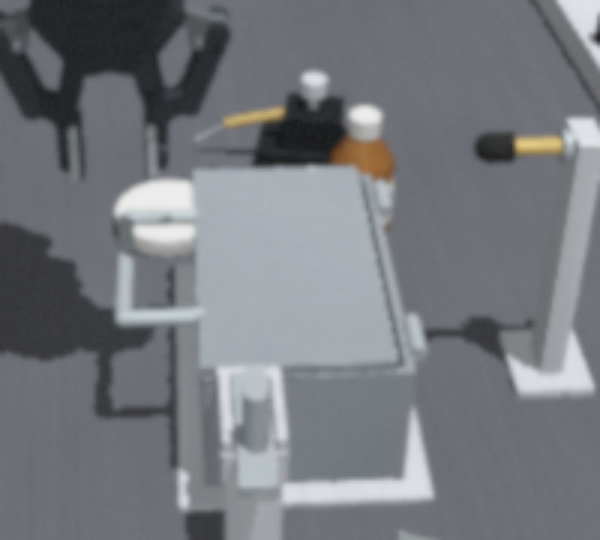

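```bash
python3 - <<'E'
from h import *
s=snap('side'); 
for r in (268,272,276,280):
    print(r,[tuple(np.round(px2w(s,r,c)).astype(int)) for c in range(258,267)])
s=snap('top')
print(w2px(s,W((-105,-20,99))))
E
```

```text
268 [(np.int64(465), np.int64(54), np.int64(1)), (np.int64(467), np.int64(57), np.int64(-2)), (np.int64(469), np.int64(-71), np.int64(97)), (np.int64(471), np.int64(-72), np.int64(98)), (np.int64(473), np.int64(-76), np.int64(100)), (np.int64(475), np.int64(-72), np.int64(97)), (np.int64(477), np.int64(-71), np.int64(97)), (np.int64(480), np.int64(51), np.int64(1)), (np.int64(482), np.int64(53), np.int64(0))]
272 [(np.int64(464), np.int64(42), np.int64(-1)), (np.int64(467), np.int64(-78), np.int64(94)), (np.int64(469), np.int64(-83), np.int64(97)), (np.int64(471), np.int64(-81), np.int64(96)), (np.int64(472), np.int64(-85), np.int64(99)), (np.int64(474), np.int64(-85), np.int64(99)), (np.int64(476), np.int64(-82), np.int64(96)), (np.int64(479), np.int64(41), np.int64(-1)), (np.int64(481), np.int64(40), np.int64(0))]
276 [(np.int64(464), np.int64(29), np.int64(-2)), (np.int64(467), np.int64(-93), np.int64(96)), (np.int64(468), np.int64(-95), np.int64(98)), (np.int64(470), np.int64(-95), np.int64(97)), (np.int64(472), np.int64(-96), np.int64(98)), (np.int64(474), np.int64(-96), np.int64(98)), (np.int64(476), np.int64(-91), np.int64(94)), (np.int64(479), np.int64(28), np.int64(-2)), (np.int64(481), np.int64(27), np.int64(-2))]
280 [(np.int64(464), np.int64(14), np.int64(0)), (np.int64(466), np.int64(-104), np.int64(96)), (np.int64(468), np.int64(-108), np.int64(99)), (np.int64(470), np.int64(-106), np.int64(98)), (np.int64(472), np.int64(-108), np.int64(99)), (np.int64(473), np.int64(-106), np.int64(97)), (np.int64(475), np.int64(-102), np.int64(94)), (np.int64(478), np.int64(13), np.int64(-1)), (np.int64(480), np.int64(14), np.int64(-1))]
[348.54759231 290.49166275]
```

Request:
play_rows(increments=[[0.35,0,2,0,0,0,3.6],[0.35,0,5,0,0,0,3.6],[0.35,0,7.5,0,0,0,3.6],[0.35,0,8.75,0,0,0,3.6],[0.35,0,8.75,0,0,0,3.6],[0.35,0,8.75,0,0,0,2.6],[0.35,0,8.75,0,0,0,1.8],[0.35,0,8.75,0,0,0,1.6]])

```text
clock: 8.85
eef_pos: [472.9, -69.7, 99.8]
ee_rot: [1.0, -0.021, 0.001, 0.0]
contact_force: [-0.0, 0.4, -0.8]
finger_gap: 16.0
```

```bash
python3 - <<'E'
from h import *
st()
s=snap('side','side5')
cv2.imwrite('pics/side5z.png',cv2.resize(s['frame'][180:360,220:420,::-1],None,fx=3,fy=3))
E
```

```text
8.85 [472.9 -69.7  99.8] [[0.999, -0.042, 0.002], [0.002, -0.001, -1.0]] F [-0.03  0.38 -0.82] T [-0.01 -0.04 -0.01] gap 16.0 q [-0.28  0.29 -0.46  0.81 -0.    1.33]
```

View pics/side5z.png

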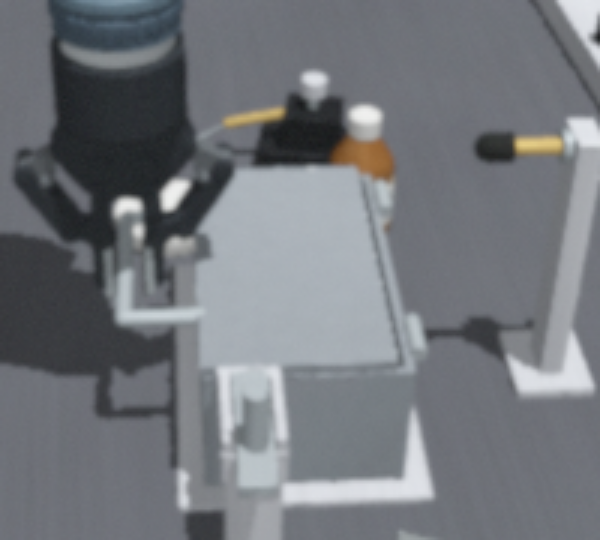

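The bar lies between the fingers around (125,270). I'll close on it.

Request:
play_rows(increments=[[0,0,0.2,0,0,0,1.2],[0,0,0.2,0,0,0,0.4],[0,0,0.2,0,0,0,0.4],[0,0,0.2,0,0,0,0.4],[0,0,0.2,0,0,0,0.4]], squeeze=30)

```text
clock: 9.4
eef_pos: [470.1, -69.3, 96.9]
ee_rot: [1.0, -0.021, -0.002, 0.0]
contact_force: [-6.4, 0.4, 6.4]
finger_gap: 9.0
```

```bash
python3 - <<'E'
from h import *
st()
E
```

```text
9.4 [470.1 -69.3  96.9] [[0.999, -0.042, -0.003], [-0.003, -0.0, -1.0]] F [-6.44  0.41  6.36] T [ 0.01  1.13 -0.07] gap 9.0 q [-0.28  0.29 -0.47  0.81 -0.    1.33]
```

```bash
python3 - <<'E'
import numpy as np
f=np.arcsin(4/165)
for t in np.arange(0,0.96,0.05):
    a=f+t; print(round(t,2),round(16.5*(np.cos(f)-np.cos(a)),2),round(-16.5*(np.sin(a)-np.sin(f)),2))
E
```

```text
0.0 0.0 -0.0
0.05 0.04 -0.82
0.1 0.12 -1.64
0.15 0.24 -2.46
0.2 0.41 -3.27
0.25 0.61 -4.07
0.3 0.85 -4.86
0.35 1.14 -5.63
0.4 1.46 -6.39
0.45 1.82 -7.14
0.5 2.21 -7.86
0.55 2.64 -8.56
0.6 3.11 -9.24
0.65 3.61 -9.9
0.7 4.14 -10.53
0.75 4.7 -11.14
0.8 5.29 -11.71
0.85 5.91 -12.26
0.9 6.55 -12.77
0.95 7.23 -13.25
```

Request:
play_rows(increments=[[-0.1,0,-0.4,0,0,0,0.4],[-0.1,0,-0.8,0,0,0,0.4],[0,0,-1.2,0,0,0,0.4],[0,0,-1.65,0,0,0,0.4],[0.1,0,-2.05,0,0,0,0.4],[0.1,0,-2.45,0,0,0,0.4]])

```text
clock: 10.0
eef_pos: [472.3, -69.4, 121.3]
ee_rot: [1.0, -0.021, -0.001, 0.0]
contact_force: [-2.3, -1.7, -4.8]
finger_gap: 8.6
```

```bash
python3 - <<'E'
from h import *
st()
E
```

```text
10.0 [472.3 -69.4 121.3] [[0.999, -0.042, -0.001], [-0.001, -0.0, -1.0]] F [-2.27 -1.73 -4.82] T [-0.21  0.64 -0.08] gap 8.6 q [-0.28  0.27 -0.43  0.87 -0.    1.33]
```

Request:
play_rows(increments=[[0.17,0,-0.8,0,0,0,0.4],[0.37,0,-1.6,0,0,0,0.4],[0.6,0,-2.4,0,0,0,0.4],[0.9,0,-3.17,0,0,0,0.4],[1.2,0,-3.93,0,0,0,0.4],[1.58,0,-4.68,0,0,0,0.4],[1.97,0,-5.4,0,0,0,0.4],[2.4,0,-6.1,0,0,0,0.4],[2.87,0,-6.78,0,0,0,0.4],[3.37,0,-7.44,0,0,0,0.4],[3.9,0,-8.07,0,0,0,0.4],[4.46,0,-8.68,0,0,0,0.4],[5.05,0,-9.25,0,0,0,0.4],[5.67,0,-9.8,0,0,0,0.4],[6.3,0,-10.3,0,0,0,0.4],[7,0,-10.8,0,0,0,0.4]])

```text
clock: 11.6
eef_pos: [540.7, -72.8, 232.2]
ee_rot: [1.0, -0.021, -0.001, 0.001]
contact_force: [-13.7, -2.1, 14.2]
finger_gap: 8.5
```

```bash
python3 - <<'E'
from h import *
st()
s=snap('side','side6')
cv2.imwrite('pics/side6z.png',cv2.resize(s['frame'][120:360,220:460,::-1],None,fx=2.5,fy=2.5))
p=manip.observe()['eef_pos']; g=p-[0,0,3]
print('r',np.hypot(634.9-g[0],90-g[2]),'ang',np.arctan2(g[2]-90,634.9-g[0])-.0242)
f=np.arcsin(4/165)
for t in np.arange(.95,1.66,0.05):
    a=f+t; b=f+.95;print(round(t,2),round(16.5*(np.cos(b)-np.cos(a)),2),round(-16.5*(np.sin(a)-np.sin(b)),2))
E
```

```text
11.6 [540.7 -72.8 232.2] [[0.999, -0.042, -0.003], [-0.003, -0.002, -1.0]] F [-13.66  -2.06  14.19] T [-0.38  2.88 -0.1 ] gap 8.5 q [-0.25  0.33 -0.05  1.2  -0.    1.36]
r 168.12017898186812 ang 0.9645492745142273
0.95 0.0 -0.0
1.0 0.69 -0.45
1.05 1.41 -0.86
1.1 2.14 -1.23
1.15 2.9 -1.57
1.2 3.67 -1.87
1.25 4.45 -2.13
1.3 5.24 -2.35
1.35 6.05 -2.53
1.4 6.86 -2.67
1.45 7.68 -2.77
1.5 8.5 -2.83
1.55 9.33 -2.85
1.6 10.15 -2.83
1.65 10.97 -2.76
```

View pics/side6z.png

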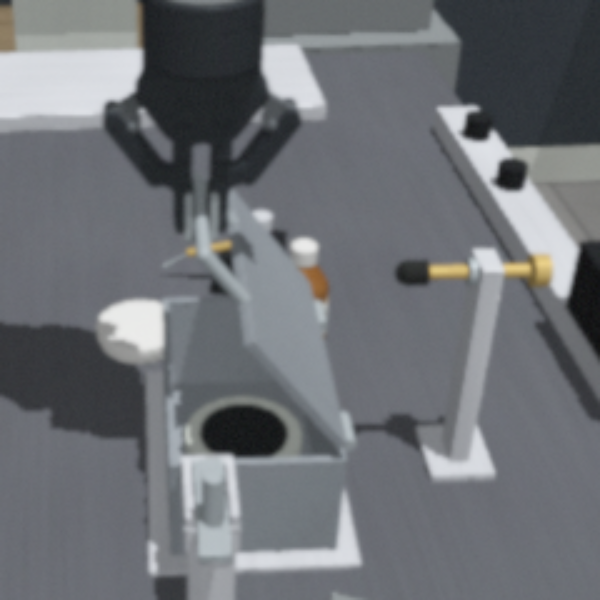

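The lid is up and follows the grip. The 19 N radial load means my arc is a little tight, so I'll widen it by about 4 mm.

Request:
play_rows(increments=[[0,0,-0.4,0,0,0,0.4],[0.5,0,-0.85,0,0,0,0.4],[1.2,0,-1.25,0,0,0,0.4],[1.9,0,-1.6,0,0,0,0.4],[2.7,0,-1.95,0,0,0,0.4],[3.5,0,-2.25,0,0,0,0.4],[4.25,0,-2.5,0,0,0,0.4],[5.05,0,-2.7,0,0,0,0.4]], squeeze=25)

```text
clock: 12.45
eef_pos: [593.9, -75.4, 258.3]
ee_rot: [1.0, -0.021, 0.001, 0.001]
contact_force: [-6.2, -3.9, 7.3]
finger_gap: 8.8
```

```bash
python3 - <<'E'
from h import *
st()
o=manip.observe();g=o['eef_pos']-[0,0,3]
a=np.arctan2(g[2]-90,634.9-g[0]); F=o['contact_force'][[0,2]]
print('r',np.hypot(634.9-g[0],90-g[2]),'ang',a-.0242,'Frad',F@[-np.cos(a),np.sin(a)],'Ftan',F@[np.sin(a),np.cos(a)])
E
```

```text
12.45 [593.9 -75.4 258.3] [[0.999, -0.042, 0.001], [0.001, -0.003, -1.0]] F [-6.15 -3.87  7.27] T [-0.95  1.28 -0.05] gap 8.8 q [-0.23  0.43  0.17  1.31 -0.    1.38]
r 170.30475874275086 ang 1.3037444731856702 Frad 8.535596622148876 Ftan -4.222367699326097
```

```bash
python3 - <<'E'
import numpy as np
b=1.328
for t in np.arange(1.30,2.16,0.05):
    a=.0242+t; print(round(t,2),round(16.5*(np.cos(b)-np.cos(a)),2),round(-16.5*(np.sin(a)-np.sin(b)),2))
E
```

```text
1.3 -0.06 0.02
1.35 0.74 -0.17
1.4 1.56 -0.31
1.45 2.38 -0.41
1.5 3.2 -0.47
1.55 4.02 -0.48
1.6 4.85 -0.46
1.65 5.67 -0.4
1.7 6.49 -0.29
1.75 7.3 -0.14
1.8 8.1 0.04
1.85 8.9 0.27
1.9 9.68 0.54
1.95 10.44 0.84
2.0 11.19 1.18
2.05 11.93 1.56
2.1 12.64 1.98
2.15 13.33 2.43
```

Request:
play_rows(increments=[[0.7,0,-0.25,0,0,0,0.4],[1.5,0,-0.45,0,0,0,0.4],[2.3,0,-0.56,0,0,0,0.4],[3.1,0,-0.62,0,0,0,0.4],[3.9,0,-0.63,0,0,0,0.4],[4.5,0,-0.62,0,0,0,0.4],[4.85,0,-0.6,0,0,0,0.4],[4.85,0,-0.6,0,0,0,0.4],[4.85,0,-0.6,0,0,0,0.4]])

```text
clock: 13.35
eef_pos: [643.8, -77.8, 264.3]
ee_rot: [1.0, -0.021, 0.002, 0.001]
contact_force: [0.1, -4.8, 0.8]
finger_gap: 9.1
```

```bash
cat >> h.py <<'E'
def lid():
    st(); o=manip.observe();zd=R.from_quat(o['ee_rot']).as_matrix()[:,2]; g=o['eef_pos']+3*zd
    a=np.arctan2(g[2]-90,634.9-g[0]); F=o['contact_force'][[0,2]]
    print('r',np.hypot(634.9-g[0],90-g[2]),'ang',a-.0242,'Frad',F@[-np.cos(a),np.sin(a)],'Ftan',F@[np.sin(a),np.cos(a)])
E
python3 - <<'E'
from h import *
lid()
s=snap('side','side7')
cv2.imwrite('pics/side7z.png',cv2.resize(s['frame'][120:360,220:460,::-1],None,fx=2.5,fy=2.5))
E
```

```text
13.35 [643.8 -77.8 264.3] [[0.999, -0.042, 0.005], [0.004, -0.003, -1.0]] F [ 0.11 -4.79  0.79] T [-1.01  0.1  -0.13] gap 9.1 q [-0.22  0.53  0.35  1.38 -0.    1.4 ]
r 171.49507483288622 ang 1.5983838226862994 Frad 0.7904374532774289 Ftan 0.06890439040051394
```

View pics/side7z.png

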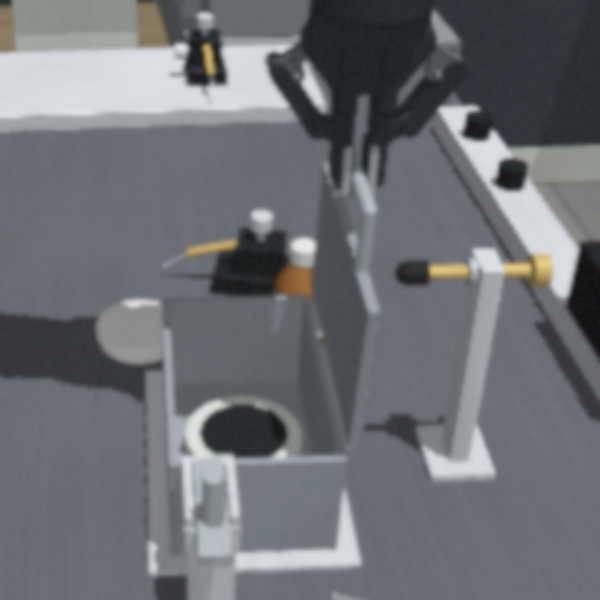

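The lid is just past upright with low forces, and the pad at (410,270) is still clear of the lid. By estimate contact comes near 1.9 rad. I'll advance to 1.77 and then feel for it.

Request:
play_rows(increments=[[0.4,0.05,0.05,0,0,0,0.4],[0.9,0.1,0.12,0,0,0,0.4],[1.4,0.1,0.2,0,0,0,0.4],[1.9,0.1,0.3,0,0,0,0.4],[2.3,0.1,0.4,0,0,0,0.4],[2.6,0.1,0.45,0,0,0,0.4],[2.8,0.1,0.5,0,0,0,0.4],[2.8,0.1,0.5,0,0,0,0.4]])

```text
clock: 14.2
eef_pos: [672.1, -79.3, 259.4]
ee_rot: [1.0, -0.021, 0.003, 0.001]
contact_force: [0.1, -3.8, 4.0]
finger_gap: 8.9
```

```bash
python3 - <<'E'
from h import *
lid()
s=snap('side','side8')
cv2.imwrite('pics/side8z.png',cv2.resize(s['frame'][160:300,320:460,::-1],None,fx=4,fy=4))
E
```

```text
14.2 [672.1 -79.3 259.4] [[0.999, -0.042, 0.006], [0.006, -0.002, -1.0]] F [ 0.14 -3.84  3.98] T [-0.84  0.09 -0.12] gap 8.9 q [-0.21  0.6   0.45  1.42 -0.    1.4 ]
r 170.49986554999796 ang 1.7665357148822285 Frad 3.9173070151291034 Ftan -0.7278378459314756
```

View pics/side8z.png

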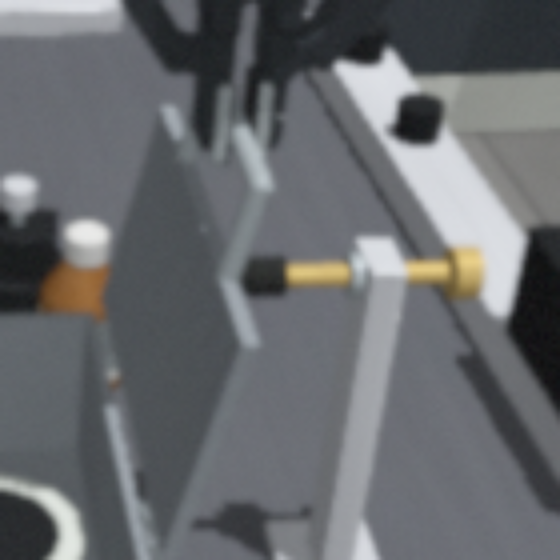

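Request:
play_rows(increments=[[0.2,0,0.05,0,0,0,0.4],[0.4,0,0.1,0,0,0,0.4],[0.6,0,0.15,0,0,0,0.4],[0.6,0,0.15,0,0,0,0.4]])

```text
clock: 14.65
eef_pos: [677.7, -79.6, 257.8]
ee_rot: [1.0, -0.021, 0.003, 0.001]
contact_force: [0.4, -4.9, 6.4]
finger_gap: 9.0
```

```bash
python3 - <<'E'
from h import *
lid()
E
```

```text
14.65 [677.7 -79.6 257.8] [[0.999, -0.042, 0.005], [0.005, -0.002, -1.0]] F [ 0.37 -4.91  6.37] T [-0.91  0.05 -0.11] gap 9.0 q [-0.21  0.61  0.47  1.42 -0.    1.4 ]
r 170.28299834936254 ang 1.801019379408213 Frad 6.254305821923535 Ftan -1.2419389979275888
```

Request:
play_rows(increments=[[0.2,0,0.02,0,0,0,0.4],[0.4,0,0.06,0,0,0,0.4],[0.6,0,0.1,0,0,0,0.4],[0.6,0,0.1,0,0,0,0.4]])

```text
clock: 15.05
eef_pos: [683.2, -79.8, 256.1]
ee_rot: [1.0, -0.021, 0.002, 0.001]
contact_force: [0.3, -5.2, 4.9]
finger_gap: 8.7
```

```bash
python3 - <<'E'
from h import *
lid()
E
```

```text
15.05 [683.2 -79.8 256.1] [[0.999, -0.042, 0.004], [0.003, -0.002, -1.0]] F [ 0.35 -5.22  4.94] T [-1.    0.1  -0.12] gap 8.7 q [-0.21  0.63  0.5   1.43 -0.    1.4 ]
r 170.09169287312616 ang 1.8347970011315886 Frad 4.8324051060336695 Ftan -1.070122519028059
```

Request:
play_rows(increments=[[0.2,0,0.05,0,0,0,0.4],[0.4,0,0.1,0,0,0,0.4],[0.4,0,0.1,0,0,0,0.4]])

```text
clock: 15.35
eef_pos: [687.0, -80.0, 254.7]
ee_rot: [1.0, -0.021, 0.001, 0.001]
contact_force: [-0.4, -5.2, 3.5]
finger_gap: 8.8
```

```bash
python3 - <<'E'
from h import *
lid()
s=snap('side','side9')
cv2.imwrite('pics/side9z.png',cv2.resize(s['frame'][160:300,320:460,::-1],None,fx=4,fy=4))
E
```

```text
15.35 [687.  -80.  254.7] [[0.999, -0.042, 0.003], [0.003, -0.002, -1.0]] F [-0.44 -5.17  3.48] T [-1.04  0.04 -0.11] gap 8.8 q [-0.21  0.64  0.51  1.44 -0.    1.41]
r 169.89524624891706 ang 1.8581571130048942 Frad 3.1752793424406076 Ftan -1.489765119884871
```

View pics/side9z.png

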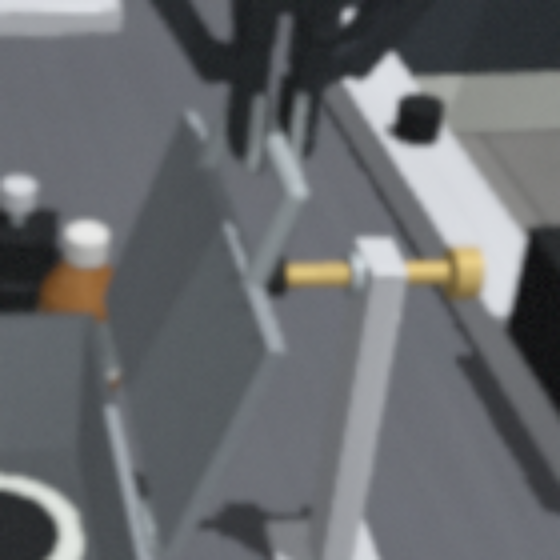

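Nearly at the pad, which is now mostly hidden behind the lid. I'll continue in small steps.

Request:
play_rows(increments=[[0.15,0,0.05,0,0,0,0.4],[0.3,0,0.1,0,0,0,0.4],[0.3,0,0.1,0,0,0,0.4]])

```text
clock: 15.7
eef_pos: [689.9, -80.2, 253.7]
ee_rot: [1.0, -0.021, 0.001, 0.001]
contact_force: [-0.6, -4.4, 3.5]
finger_gap: 8.9
```

```bash
python3 - <<'E'
from h import *
lid()
E
```

```text
15.7 [689.9 -80.2 253.7] [[0.999, -0.042, 0.003], [0.003, -0.002, -1.0]] F [-0.56 -4.43  3.47] T [-1.01  0.09 -0.08] gap 8.9 q [-0.21  0.65  0.52  1.44 -0.    1.41]
r 169.86169625555561 ang 1.8761787245791903 Frad 3.103742911390048 Ftan -1.6494173091175812
```

Request:
play_rows(increments=[[0.15,0,0.05,0,0,0,0.4],[0.3,0,0.1,0,0,0,0.4],[0.3,0,0.1,0,0,0,0.4]])

```text
clock: 16.0
eef_pos: [692.8, -80.3, 252.5]
ee_rot: [1.0, -0.021, 0.001, 0.001]
contact_force: [-0.4, -5.8, 3.2]
finger_gap: 8.6
```

```bash
python3 - <<'E'
from h import *
lid()
E
```

```text
16.0 [692.8 -80.3 252.5] [[0.999, -0.042, 0.002], [0.002, -0.002, -1.0]] F [-0.35 -5.82  3.22] T [-0.93  0.14 -0.15] gap 8.6 q [-0.21  0.66  0.53  1.45 -0.    1.41]
r 169.68432035856677 ang 1.8945535370620281 Frad 2.902238344893535 Ftan -1.4288413075512751
```

Request:
play_rows(increments=[[0.15,0,0.05,0,0,0,0.4],[0.3,0,0.1,0,0,0,0.4],[0.3,0,0.1,0,0,0,0.4]])

```text
clock: 16.3
eef_pos: [695.7, -80.5, 251.4]
ee_rot: [1.0, -0.021, 0.001, 0.001]
contact_force: [0.6, -5.7, 3.7]
finger_gap: 8.8
```

```bash
python3 - <<'E'
from h import *
lid()
E
```

```text
16.3 [695.7 -80.5 251.4] [[0.999, -0.042, 0.002], [0.002, -0.002, -1.0]] F [ 0.56 -5.75  3.68] T [-1.09  0.18 -0.11] gap 8.8 q [-0.21  0.66  0.55  1.45 -0.    1.41]
r 169.66499266016623 ang 1.9129328527618292 Frad 3.6397200912676166 Ftan -0.7991194796369547
```

Request:
play_rows(increments=[[0.15,0,0.06,0,0,0,0.4],[0.3,0,0.12,0,0,0,0.4],[0.3,0,0.12,0,0,0,0.4]])

```text
clock: 16.6
eef_pos: [698.6, -80.6, 250.1]
ee_rot: [1.0, -0.021, 0.001, 0.001]
contact_force: [-0.4, -5.3, 2.2]
finger_gap: 8.8
```

```bash
python3 - <<'E'
from h import *
lid()
s=snap('side','side10')
cv2.imwrite('pics/side10z.png',cv2.resize(s['frame'][160:300,320:460,::-1],None,fx=4,fy=4))
s=snap('top','top10')
cv2.imwrite('pics/top10z.png',cv2.resize(s['frame'][100:240,270:430,::-1],None,fx=4,fy=4))
E
```

```text
16.6 [698.6 -80.6 250.1] [[0.999, -0.042, 0.002], [0.002, -0.002, -1.0]] F [-0.42 -5.28  2.22] T [-1.06  0.16 -0.1 ] gap 8.8 q [-0.2   0.67  0.56  1.45 -0.    1.41]
r 169.4759111065132 ang 1.9317106281078025 Frad 1.8996165916477317 Ftan -1.2188330092720694
```

View pics/side10z.png

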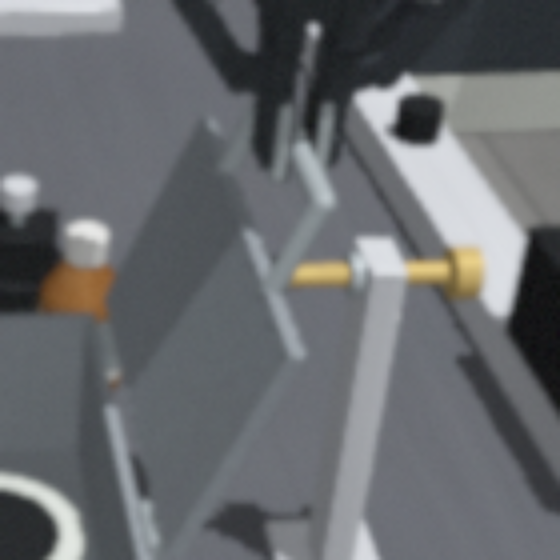

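View pics/top10z.png

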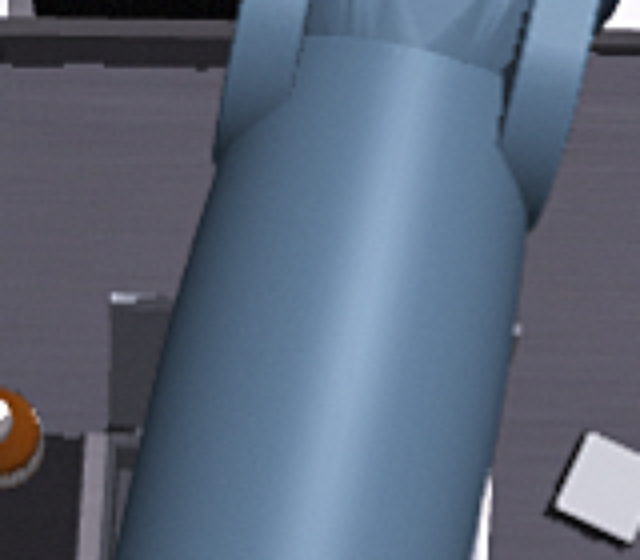

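```bash
python3 - <<'E'
from h import *
lid()
s=manip.snapshot('side')
# lid face plane from side camera depth? and pad
for r in range(224,236,2):
    print(r,[tuple(int(v) for v in np.round(px2w(s,r,c))) for c in range(384,412,2)])
E
```

```text
16.7 [698.6 -80.6 250.1] [[0.999, -0.042, 0.002], [0.002, -0.002, -1.0]] F [ 0.36 -5.59  1.74] T [-1.05  0.13 -0.1 ] gap 8.7 q [-0.2   0.67  0.56  1.45 -0.    1.41]
r 169.48943888184343 ang 1.9317452323707038 Frad 1.7501831325003872 Ftan -0.3202436575206634
224 [(681, -106, 202), (686, -102, 199), (698, -77, 183), (683, -130, 217), (685, -134, 220), (688, -135, 220), (816, 201, 1), (823, 207, -3), (827, 204, -2), (832, 202, -1), (837, 202, -1), (732, -76, 181), (733, -82, 184), (737, -83, 184)]
226 [(679, -112, 202), (684, -110, 201), (681, -129, 213), (683, -132, 215), (686, -134, 216), (690, -132, 214), (713, -78, 178), (716, -80, 180), (720, -80, 179), (723, -81, 180), (728, -79, 178), (731, -80, 179), (732, -86, 182), (736, -85, 182)]
228 [(678, -119, 203), (681, -118, 202), (680, -132, 211), (684, -130, 210), (686, -134, 212), (708, -84, 178), (712, -82, 177), (715, -83, 178), (719, -84, 178), (722, -86, 179), (725, -87, 179), (729, -86, 179), (732, -88, 180), (735, -90, 180)]
230 [(678, -120, 200), (678, -131, 206), (680, -134, 208), (684, -133, 208), (687, -133, 207), (708, -85, 175), (712, -84, 174), (715, -85, 174), (719, -85, 174), (723, -85, 174), (727, -85, 174), (730, -86, 175), (732, -89, 176), (735, -91, 177)]
232 [(677, -125, 199), (678, -131, 202), (681, -132, 203), (683, -135, 205), (795, 166, 1), (802, 170, -3), (806, 165, 0), (812, 169, -3), (817, 167, -1), (822, 167, -2), (827, 167, -2), (732, -82, 167), (731, -94, 175), (736, -91, 173)]
234 [(675, -131, 199), (677, -136, 202), (680, -136, 202), (790, 162, -2), (794, 161, -2), (801, 165, -5), (804, 160, -2), (808, 158, 0), (813, 157, 0), (820, 160, -3), (823, 155, 1), (829, 157, -1), (734, -87, 166), (737, -89, 167)]
```

Request:
play_rows(increments=[[0.15,0.05,0.07,0,0,0,0.4],[0.3,0.1,0.13,0,0,0,0.4],[0.3,0.1,0.13,0,0,0,0.4]])

```text
clock: 17.05
eef_pos: [701.4, -80.8, 248.8]
ee_rot: [1.0, -0.021, 0.001, -0.0]
contact_force: [1.4, -3.5, 2.9]
finger_gap: 8.8
```

```bash
python3 - <<'E'
from h import *
lid()
E
```

```text
17.05 [701.4 -80.8 248.8] [[0.999, -0.041, 0.002], [0.002, 0.0, -1.0]] F [ 1.37 -3.46  2.86] T [-0.64  0.11 -0.13] gap 8.8 q [-0.2   0.68  0.57  1.46  0.    1.41]
r 169.41082015809843 ang 1.9501651509443843 Frad 3.170509782236171 Ftan 0.1337877057291907
```

Request:
play_rows(increments=[[0.15,0,0.07,0,0,0,0.4],[0.3,0,0.13,0,0,0,0.4],[0.3,0,0.13,0,0,0,0.4]])

```text
clock: 17.35
eef_pos: [703.5, -80.9, 247.7]
ee_rot: [1.0, -0.021, -0.0, 0.0]
contact_force: [-2.4, -3.1, 6.2]
finger_gap: 8.9
```

```bash
python3 - <<'E'
from h import *
lid()
E
```

```text
17.35 [703.5 -80.9 247.7] [[0.999, -0.041, -0.0], [-0.0, -0.0, -1.0]] F [-2.44 -3.07  6.21] T [-0.64  0.62 -0.05] gap 8.9 q [-0.2   0.69  0.58  1.46 -0.    1.41]
r 169.20669037946814 ang 1.9638543384569058 Frad 4.691890721350485 Ftan -4.7492633728211935
```

Contact: the tangential force jumped to about 4.7 N and the advance shortened. I'll add 1 mm and hold.

Request:
play_rows(increments=[[0.1,0,0.04,0,0,0,0.4],[0.1,0,0.04,0,0,0,0.4],[0.1,0,0.04,0,0,0,0.4]])

```text
clock: 17.65
eef_pos: [704.1, -80.9, 247.4]
ee_rot: [1.0, -0.021, -0.0, 0.0]
contact_force: [-3.8, -3.1, 7.7]
finger_gap: 8.7
```

```bash
python3 - <<'E'
from h import *
lid()
E
```

```text
17.65 [704.1 -80.9 247.4] [[0.999, -0.041, -0.001], [-0.001, -0.0, -1.0]] F [-3.81 -3.09  7.72] T [-0.63  0.82 -0.09] gap 8.7 q [-0.2   0.69  0.58  1.46 -0.    1.41]
r 169.20538457003346 ang 1.9678810937643336 Frad 5.486015683671872 Ftan -6.638322969681747
```

Request:
play_rows(increments=[[0.1,0,0.03,0,0,0,0.4],[0.1,0,0.03,0,0,0,0.4],[0.1,0,0.03,0,0,0,0.4],[0.1,0,0.03,0,0,0,0.4]])

```text
clock: 18.05
eef_pos: [704.7, -80.9, 247.1]
ee_rot: [1.0, -0.021, -0.001, 0.0]
contact_force: [-5.0, -3.7, 7.0]
finger_gap: 8.5
```

```bash
python3 - <<'E'
from h import *
lid()
s=snap('side','side11')
cv2.imwrite('pics/side11z.png',cv2.resize(s['frame'][160:300,320:460,::-1],None,fx=4,fy=4))
E
```

```text
18.05 [704.7 -80.9 247.1] [[0.999, -0.041, -0.001], [-0.001, -0.0, -1.0]] F [-5.01 -3.74  7.02] T [-0.58  1.07 -0.09] gap 8.5 q [-0.2   0.69  0.59  1.46 -0.    1.41]
r 169.1989257632672 ang 1.9720397844489412 Frad 4.322521137872096 Ftan -7.462484863907186
```

View pics/side11z.png

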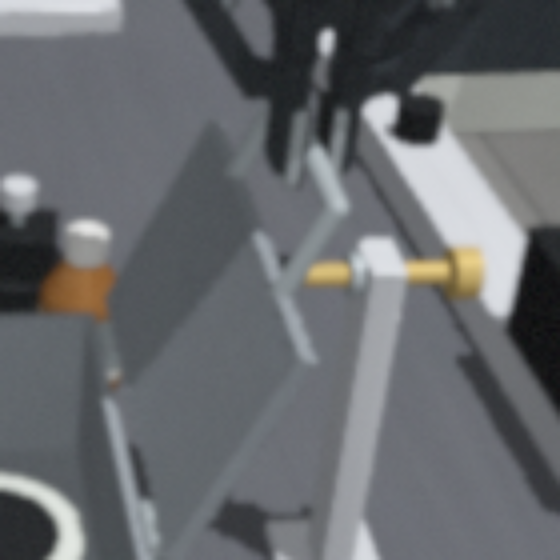

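Request:
play_rows(increments=[[0.05,0,0.02,0,0,0,0.4],[0.1,0,0.03,0,0,0,0.4],[0.1,0,0.03,0,0,0,0.4],[0.1,0,0.03,0,0,0,0.4],[0.1,0,0.03,0,0,0,0.4]])

```text
clock: 18.6
eef_pos: [705.3, -81.0, 246.9]
ee_rot: [1.0, -0.021, -0.001, 0.0]
contact_force: [-5.6, -3.5, 7.7]
finger_gap: 9.0
```

```bash
python3 - <<'E'
from h import *
lid()
E
```

```text
18.6 [705.3 -81.  246.9] [[0.999, -0.041, -0.002], [-0.002, -0.0, -1.0]] F [-5.63 -3.47  7.67] T [-0.63  1.33 -0.04] gap 9.0 q [-0.2   0.7   0.59  1.47 -0.    1.41]
r 169.20505925840132 ang 1.9758779768709087 Frad 4.630178044510509 Ftan -8.308199919250308
```

About 12 N on the pad, by the force reading. I'll ease the load off gently and then open.

Request:
play_rows(increments=[[-0.05,0,-0.05,0,0,0,0.4],[-0.1,0,-0.1,0,0,0,0.4],[-0.15,0,-0.15,0,0,0,0.4],[-0.2,0,-0.2,0,0,0,0.4],[-0.2,0,-0.2,0,0,0,0.4]])

```text
clock: 19.1
eef_pos: [704.2, -81.0, 247.4]
ee_rot: [1.0, -0.021, -0.001, -0.0]
contact_force: [-3.6, -3.9, 1.6]
finger_gap: 8.7
```

```bash
python3 - <<'E'
from h import *
lid()
E
```

```text
19.1 [704.2 -81.  247.4] [[0.999, -0.041, -0.002], [-0.002, 0.0, -1.0]] F [-3.55 -3.95  1.62] T [-0.64  0.67 -0.1 ] gap 8.7 q [-0.2   0.69  0.58  1.46 -0.    1.41]
r 169.24121126857904 ang 1.9682607995130132 Frad 0.02245653929768092 Ftan -3.904687185855932
```

Request:
play_rows(increments=[[-0.05,0,0,0,0,0,0.4],[-0.1,0,0,0,0,0,0.4],[-0.1,0,0,0,0,0,0.95],[-0.1,0,0,0,0,0,1.05],[-0.1,0,0,0,0,0,1.15],[-0.1,0,0,0,0,0,1.3],[-0.1,0,0,0,0,0,1.5],[-0.1,0,0,0,0,0,1.8],[-0.1,0,0,0,0,0,2.2],[-0.1,0,0,0,0,0,2.6],[-0.1,0,0,0,0,0,3],[-0.1,0,0,0,0,0,3.4],[-0.1,0,0,0,0,0,3.4]])

```text
clock: 20.4
eef_pos: [703.7, -81.0, 248.0]
ee_rot: [1.0, -0.021, 0.0, 0.0]
contact_force: [0.9, 0.4, 0.5]
finger_gap: 33.8
```

```bash
python3 - <<'E'
from h import *
lid()
s=snap('side','side12')
cv2.imwrite('pics/side12z.png',cv2.resize(s['frame'][160:300,320:460,::-1],None,fx=4,fy=4))
E
```

```text
20.4 [703.7 -81.  248. ] [[0.999, -0.041, 0.0], [0.0, -0.0, -1.0]] F [0.91 0.42 0.51] T [-0.04 -0.01  0.03] gap 33.8 q [-0.2   0.69  0.58  1.46 -0.    1.41]
r 169.56584182340293 ang 1.9641993087104177 Frad 0.833198686036881 Ftan 0.6279269370975905
```

View pics/side12z.png

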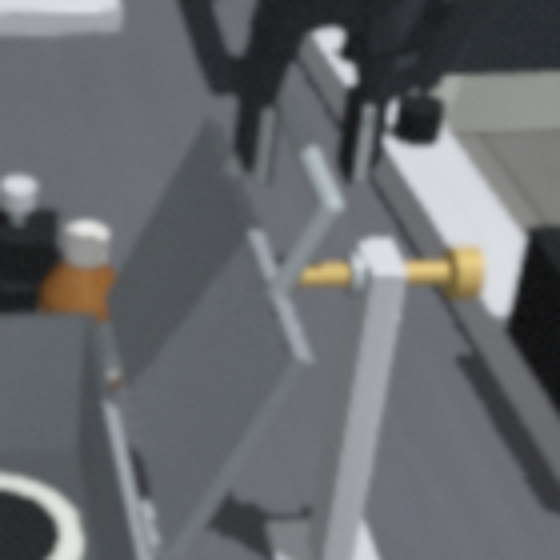

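The fingers are open on both sides of the bar at about (322,180), and the lid still leans on the pad. I'll back straight up.

Request:
play_rows(increments=[[0,0,-1,0,0,0,3.4],[0,0,-2,0,0,0,3.4],[0,0,-3.5,0,0,0,3.4],[0,0,-5,0,0,0,3.4],[-2,0,-7,0,0,0,3.4],[-6,0,-8,0,0,0,3.4],[-10,0,-8,0,0,0,3.4],[-14,0,-8,0,0,0,3.4],[-18,0,-8,0,0,0,3.4],[-22,0,-8,0,0,0,3.4],[-25,0,-8,0,0,0,3.4],[-25,0,-8,0,0,0,3.4]])

```text
clock: 21.65
eef_pos: [450.2, -70.0, 328.6]
ee_rot: [1.0, -0.021, -0.001, -0.0]
contact_force: [0.6, -0.1, -0.1]
finger_gap: 33.9
```

```bash
python3 - <<'E'
from h import *
st()
s=snap('side','side13')
cv2.imwrite('pics/side13z.png',cv2.resize(s['frame'][160:340,240:440,::-1],None,fx=4,fy=3.3))
for q in('positioner','solvent','carrier','chip_box','driver','objective'):
    for d in manip.recognise(q,'side')[:1]:
        r,c=d['point']; print(q,round(d['score'],2),np.round([r,c]),np.round(px2w(s,r,c)))
s=snap('top','top13')
E
```

```text
21.65 [450.2 -70.  328.6] [[0.999, -0.042, -0.001], [-0.001, 0.0, -1.0]] F [ 0.56 -0.12 -0.15] T [ 0.    0.02 -0.01] gap 33.9 q [-0.29  0.12 -0.06  1.39 -0.    1.32]
positioner 0.56 [224. 320.] [614. 159.  39.]
solvent 0.71 [228. 341.] [648.  76.  78.]
carrier 0.59 [253. 273.] [499.  83.  19.]
chip_box 0.72 [374. 364.] [ 628. -264.   14.]
driver 0.93 [465. 328.] [ 545. -416.   25.]
objective 0.83 [413. 317.] [ 539. -344.   39.]
```

View pics/side13z.png

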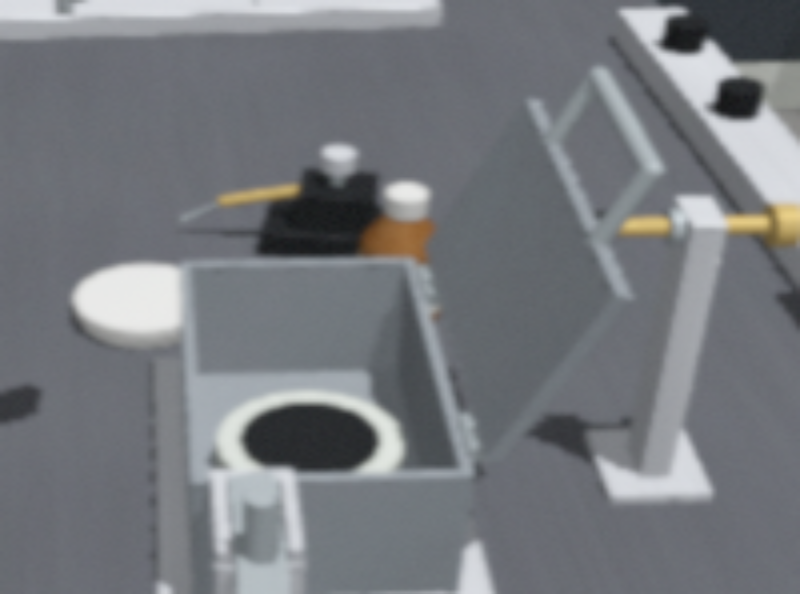

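View pics/top13.png

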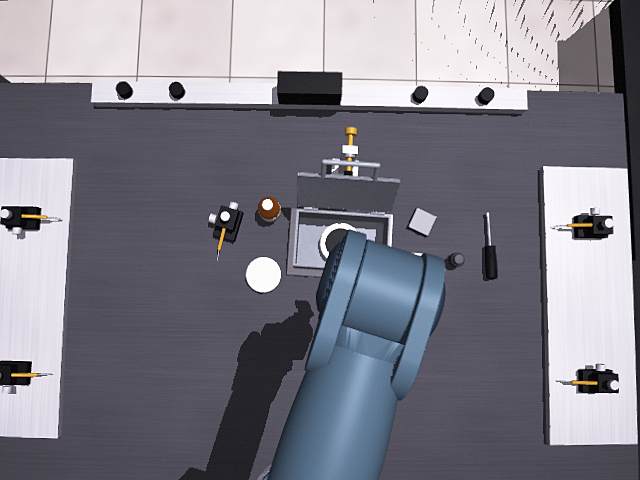

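The lid rests back against the pad and the bystanders are unchanged. One check before handing in: compare the lid's pose now with the frames before contact and while pressed.

```bash
python3 - <<'E'
from h import *
n=snap('side','side14')
I={k:cv2.imread(f'pics/side{k}.png',0).astype(np.float32) for k in (10,11,12,13,14)} if False else {}
import os
fr=n['frame'][:,:,::-1]
g=cv2.cvtColor(np.ascontiguousarray(fr),cv2.COLOR_BGR2GRAY).astype(np.float32)
for k in ('10','11','12','13','14'):
    f=f'pics/side{k}.png'
    im=cv2.imread(f,0).astype(np.float32)
    # lid's lower right corner region
    a=im[215:260,375:402]; b=g[215:260,375:402]
    r=cv2.matchTemplate(im[205:270,360:417],g[218:256,380:398],cv2.TM_CCOEFF_NORMED)
    _,v,_,(x,y)=cv2.minMaxLoc(r)
    def sub(m,z,p): return .5*(m-p)/(m-2*z+p) if 0 else 0
    xs=r[y,max(x-1,0):x+2]; dx=.5*(xs[0]-xs[2])/(xs[0]-2*xs[1]+xs[2]) if len(xs)==3 else 0
    print(k,round(v,3),x+dx-20,y-13)
E
```

```text
10 0.958 -1.4065971 0
11 0.978 0.89271355 0
12 0.994 0.005514145 0
13 0.998 -0.0010738373 0
14 1.0 0.00038337708 0
```

The lid has been still since release (0.0 px change). It sits between the no-contact frame (-1.4 px) and the fully pressed frame (+0.9 px), which fits a residual pad load of about 2–3 N. I'll hand it in.

```bash
python3 - <<'E'
from h import *
st(); print(manip.job_done())
E
```

```text
22.1 [454.6 -70.7 327.7] [[0.999, -0.041, -0.0], [-0.0, 0.0, -1.0]] F [ 0.16 -0.47 -0.37] T [-0.01  0.03  0.02] gap 34.1 q [-0.29  0.13 -0.05  1.39 -0.    1.32]
the job is handed in; nothing more can be done
None
```

The test box is open: the bolt is fully back, and the lid leans on the rubber stop with nothing holding it. I handed the job in at about 22 s of the 72 s allowed, and no verdict was reported.

- **Bolt:** I drew it back until I felt its end stop, where the force rose to about 13 N with no further travel. The pictures show it clear of the lid.
- **Lid:** I raised it by its handle at about 0.5 rad/s and slowed down to feel for the stop. Contact came at about 1.95–1.97 rad. I pressed with about 8 N at the handle, roughly 12 N on the pad, then eased off and let go.
- **Last checks:** After release the lid did not move between pictures. It rests a little short of where it was when pressed, but beyond its position before contact. From that I estimate 2–3 N still on the pad, which I could not measure directly.
- **Other things on the table:** The last side picture shows them where they were to within a few mm. The carrier differed most: its reading shifted about 19 mm (mostly y) from the first. It was partly hidden behind the handle in the first picture, and it sits at the same pixels in both top pictures, so I take it as not moved.
- **What disagreed:**
    - The two cameras differed by 3–4 mm on the box position, so I used a value in between.
    - The handle appeared to slide about 5 mm along the finger pads during the swing. The load along the lid rose to about 19 N, and widening the arc brought it down.

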